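# Lay out stained-glass pieces on their pattern outlines

### The arm

A 6-joint arm with a two-finger parallel gripper is mounted at the origin on the work surface. World frame = base frame: x ahead of the robot, y to its left, z up, the work surface at z = 0. Lengths are in mm, angles in rad, forces in N, time in s.
With the tool pointing down it reaches from about 350 to 875 mm from the base axis. Payload 4.2 kg.
Tool frame: the origin (TCP) lies on the mounting face of the last link; the fingertips stand 173 mm ahead of it and the grasp point (between the pads) lies 155 mm ahead of it (tcp_to_grasp is the distance from the TCP to the grasp point, in mm); z points along the fingers, y is the direction in which the jaws open and shut (so a half turn about z gives the same grasp; the last joint's range is limited). The gripper opens to 85 mm and grips with 20 to 120 N. Pads are 22 mm wide; open, the fingers measure 114 mm over their backs; the gripper's body (76 mm by 85 mm) begins 54 mm behind the grasp point. The pads swing forward as they close: fully open they stand 13 mm farther back than shut.
Start: joints at [1.485, 0.385, 0.008, 0, -1.194, -0.259], TCP at [211.223, 588.205, 404.712] pointing down, gripper open.
Joint ranges: [-3.14, 3.14], [-1.21, 2.06], [-1.07, 1.41], [-3.16, 2.05], [-2.99, -0.16], [-3.1, 3.1]. Speed limits (rad/s): [2.79, 2.79, 3.14, 3.14, 3.14, 3.14].

### API

Orientations are given as a unit quaternion [x, y, z, w].
In Python, from bench import * gives the robot as it stands. The module is installed in compiled form; this text tells all that it offers.
- The arm moves only by the tool apply_moves, never from a script. Its arguments are lists of equal length, an entry for each row: "fingers": the closure, from 0 (fully open) to 1 (shut); "dp": the shift along the world's x, y, z in cm, a list of three; "yaw": the turn about the world's z in degrees. A call has 1 to 10 rows; each row is the pose to reach, as a shift and turn from the pose measured when the call began; what a row does not reach only later rows make up. A row lasts 1/10 s, in which the tool goes at most 50 mm and 8.59 degrees, less where a joint would pass 70% of its speed; a pose out of reach is approached as far as the arm can. A call with a gripper value outside its range is refused whole. The fingers move at their own pace and stop on an object; the grip force is fixed at half the most. Time passes only in rows, so rows that repeat a pose let the fingers close. It gives the time, the measured TCP pose, the force and the opening at its end, in the units of the state.
- read_state(): the state, without advancing time (a new reading comes with each control period).
- get_image(name): name is "scene" or "top" or "wrist"; returns a dict with "color" (480x640x3 uint8, blue, green, red), "mtx" (3x3 intrinsics, pixels), "k1" (the pictures are not rectified: a ray, as slopes to the right and down, at radius r is drawn at 1 + k1 r^2 times it, then the intrinsics apply), "camera_from_world" (4x4, takes a point from world to camera coordinates); the wrist camera has in their place "tool_from_camera" (4x4, takes a point from camera to tool coordinates, whose origin is the TCP and whose axes are the flange's). Camera axes: x right, y down, z forward; pixel columns grow to the right and rows downward; lengths in mm; the calibration is good to about 2 mm. A picture is of the moment at which its call begins: read the wrist's pose just before it. There is no depth.
- job_done(): hands the job in, once; it reports no verdict.
The state is a dict: "clock": time; "joints": joint angles; "joint_vel": joint speeds; "joint_efforts": joint torques, N m; "position": TCP position; "ee_rot": TCP orientation; "contact_force": force on the tool from outside, world axes, zero at the start; "wrist_torque": the same for the moment, N m; "gripper_width": finger opening in mm.
Only numpy, scipy, OpenCV 4.12 (cv2) and the standard library are available. Lean on these libraries where they do the work, as an engineer would, in place of code of your own. Each camera call takes 0.05 s, during which the arm holds its last target. There are 200 camera calls.

### The job

Lay each of the four copper-edged red glass pieces flat on the round card pad whose drawn outline has its shape, centred on the outline and turned to match it, ready for soldering. Set the glass down rather than dropping it, and leave the pliers and the white flux bottle where they are.

Things in the scene. Friction and masses are not known exactly. Their poses are not given: they have to be found in the camera images.
- glass_disc: Loose flat piece of cast dark red glass with a copper-foil edge: round, 50 mm in diameter; 12 mm thick, 0.05 to 0.1 kg. Origin at the centre of its underside, z up. It lies flat on the table.
- glass_square: Loose flat piece of cast dark red glass with a copper-foil edge: square, 46 x 46 mm, sides along its x and y axes; 12 mm thick, 0.05 to 0.1 kg. Origin at the centre of its underside, z up. It lies flat on the table.
- glass_bar: Loose flat piece of cast dark red glass with a copper-foil edge: oblong, 84 mm along its x axis, 26 mm along its y axis; 12 mm thick, 0.05 to 0.1 kg. Origin at the centre of its underside, z up. It lies flat on the table.
- glass_hexagon: Loose flat piece of cast dark red glass with a copper-foil edge: long hexagon, 86 mm along its x axis between its two right-angled points, 40 mm along its y axis between two parallel flat sides 46 mm long; 12 mm thick, 0.05 to 0.1 kg. Origin at the centre of its underside, z up. It lies flat on the table.
- pad_disc: Fixed round grey-beige card pad, 104 mm across, 4 mm thick, flat on the table, with a dark outline (line 5 mm wide) drawn at its centre, as large as the matching piece: round, 50 mm in diameter. Origin at the centre of its underside, z up.
- pad_square: Fixed round grey-beige card pad, 104 mm across, 4 mm thick, flat on the table, with a dark outline (line 5 mm wide) drawn at its centre, as large as the matching piece: square, 46 x 46 mm, sides along its x and y axes. Origin at the centre of its underside, z up.
- pad_bar: Fixed round grey-beige card pad, 104 mm across, 4 mm thick, flat on the table, with a dark outline (line 5 mm wide) drawn at its centre, as large as the matching piece: oblong, 84 mm along its x axis, 26 mm along its y axis. Origin at the centre of its underside, z up.
- pad_hexagon: Fixed round grey-beige card pad, 104 mm across, 4 mm thick, flat on the table, with a dark outline (line 5 mm wide) drawn at its centre, as large as the matching piece: long hexagon, 86 mm along its x axis between its two right-angled points, 40 mm along its y axis between two parallel flat sides 46 mm long. Origin at the centre of its underside, z up.
- pliers: Bystander, leave alone: loose small pliers with pink handles lying flat, about 110 mm long, 43 mm wide, 11 mm high. Origin near mid-length at table height; x points towards the jaws.
- flux_bottle: Bystander, leave alone: loose white plastic bottle standing upright, 50 mm in diameter, about 85 mm high. Origin at the centre of its underside.
There are look-alikes about, which are no part of the job. What is shaped like the glass_disc but blue or yellow is not meant.

How it is judged (in metres and radians):
At the end, for the whole second after the job is handed in: Each piece lies flat, face up and at rest on top of the pad with its own outline, centre within 12 mm of the outline's centre and (except the round one) turned to match the outline within 0.21 rad (12 degrees); a half turn, or for the square a quarter turn, makes no difference (horizontal distance between glass_disc and pad_disc below 0.012 m and z of glass_disc in the frame of pad_disc between 0.001 and 0.008 m and angle between each of glass_disc, glass_square, glass_bar, glass_hexagon's own z axis and vertical below 0.1 rad and linear speed of each of glass_disc, glass_square, glass_bar, glass_hexagon below 0.02 m/s and horizontal distance between glass_square and pad_square below 0.012 m and z of glass_square in the frame of pad_square between 0.001 and 0.008 m and (angle between the x axis of glass_square and the x axis of pad_square, either way round below 0.21 rad or angle between the x axis of glass_square and the y axis of pad_square, either way round below 0.21 rad) and horizontal distance between glass_bar and pad_bar below 0.012 m and z of glass_bar in the frame of pad_bar between 0.001 and 0.008 m and angle between the x axis of glass_bar and the x axis of pad_bar, either way round below 0.21 rad and horizontal distance between glass_hexagon and pad_hexagon below 0.012 m and z of glass_hexagon in the frame of pad_hexagon between 0.001 and 0.008 m and angle between the x axis of glass_hexagon and the x axis of pad_hexagon, either way round below 0.21 rad); the robot touches nothing.
It fails at once if a piece of glass is dropped (falls more than about 3 cm) or flung ((contact force between glass_disc and the fingers below 0.01 N and linear speed of glass_disc above 0.8 m/s) or (contact force between glass_square and the fingers below 0.01 N and linear speed of glass_square above 0.8 m/s) or (contact force between glass_bar and the fingers below 0.01 N and linear speed of glass_bar above 0.8 m/s) or (contact force between glass_hexagon and the fingers below 0.01 N and linear speed of glass_hexagon above 0.8 m/s)).
It fails at once if the pliers are moved by more than 3 cm (distance of pliers from where it was at the start of the episode above 0.03 m).
It fails at once if the flux bottle is moved by more than 3 cm or tipped (distance of flux_bottle from where it was at the start of the episode above 0.03 m or angle between flux_bottle's own z axis and vertical above 0.4 rad).
It also fails if it takes over 99 s, if anything falls off the work surface, if the arm or the gripper's body presses on something with over 40 N, if the wrist force passes 120 N, or if a joint passes its speed limit or range.

## Working session

There is one attempt and no reset: what is moved stays moved. The work goes in short steps, Python scripts to look and compute and a tool call to move; the robot and the scene stay as the last step left them, time stands still between calls to the robot, and variables do not carry over. Pictures are saved under pics/ and viewed, about 12 in all and at most 16, crops included, and the job is handed in when it is done.

Besides the shell and the picture viewer there is one more tool, called after "Emit:" by a JSON object that holds its "op" and its "data". apply_moves: Moves the arm, as the interface text tells. Its arguments: {"type":"object","properties":{"fingers":{"type":"array","items":{"type":"number"}},"dp":{"type":"array","items":{"type":"array","items":{"type":"number"}}},"yaw":{"type":"array","items":{"type":"number"}}},"required":["fingers","dp","yaw"]}

```bash
mkdir -p pics; python3 - <<'E'
from bench import *
import cv2
print(read_state())
for n in ("top","scene"):
    d=get_image(n); cv2.imwrite(f"pics/{n}0.png",d["color"]); print(n,d["mtx"],d["k1"],d["camera_from_world"])
E
```

```text
{'clock': 0.0, 'joints': array([ 1.48459518e+00,  3.85547984e-01,  6.61775275e-03, -5.16911674e-04,
       -1.19400793e+00, -2.58598551e-01]), 'joint_vel': array([ 7.83267114e-04, -8.66166944e-05, -3.62955040e-04,  6.33880105e-04,
       -3.35826879e-04,  6.37985341e-04]), 'joint_efforts': array([ 7.00911660e-04, -3.92284012e+01,  1.88402045e+01,  4.18611377e+00,
       -4.59689458e-03, -1.13469063e-06]), 'position': array([211.14998968, 588.0258413 , 403.62053148]), 'ee_rot': array([ 9.85158962e-01, -1.71640950e-01, -1.47134311e-04,  1.08762068e-03]), 'contact_force': array([ 0.13367608,  0.12807621, -0.39109541]), 'wrist_torque': array([-0.0584609 , -0.02699016, -0.02256201]), 'gripper_width': 85.52699024213273}
top [[490.09889424   0.         320.56754482]
 [  0.         490.09889424 238.25945775]
 [  0.           0.           1.        ]] -0.08889478695440702 [[-7.85241148e-03 -9.99816697e-01  1.74617560e-02  2.08312655e+01]
 [-9.83497513e-01  4.56546045e-03 -1.80864031e-01  5.48200690e+02]
 [ 1.80751157e-01 -1.85938124e-02 -9.83353085e-01  9.04452463e+02]
 [ 0.00000000e+00  0.00000000e+00  0.00000000e+00  1.00000000e+00]]
scene [[523.38919535   0.         327.32018828]
 [  0.         523.38919535 241.74776076]
 [  0.           0.           1.        ]] -0.002094254001991478 [[ 4.55518731e-01  8.90118751e-01 -1.38309434e-02 -2.54904872e+02]
 [ 7.68983057e-01 -4.01260115e-01 -4.97649855e-01 -3.89413796e+02]
 [-4.48517273e-01  2.16053069e-01 -8.67267736e-01  1.38047985e+03]
 [ 0.00000000e+00  0.00000000e+00  0.00000000e+00  1.00000000e+00]]
```

View pics/top0.png

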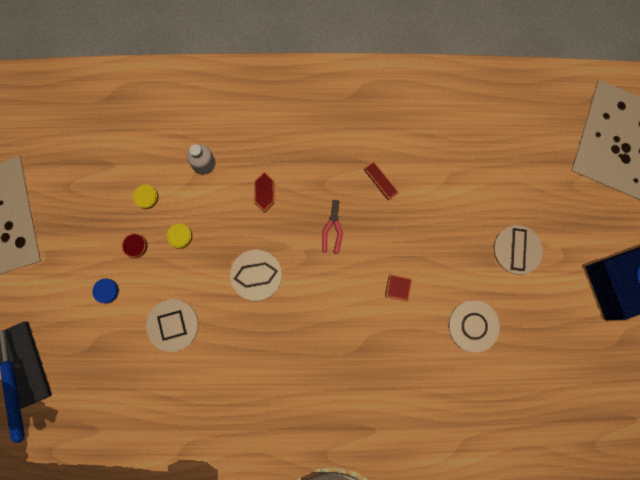

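View pics/scene0.png

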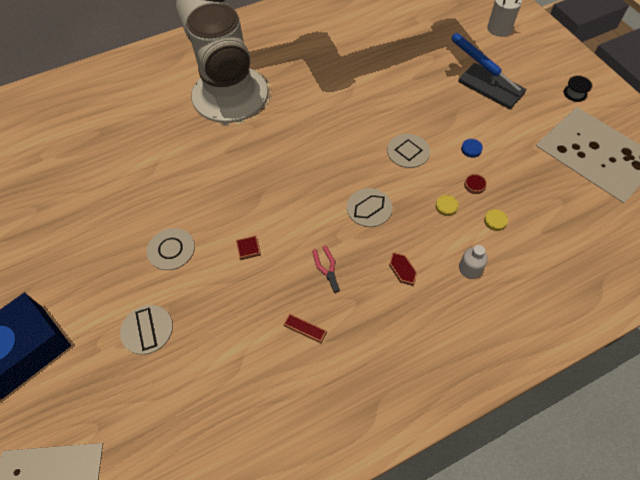

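The top view shows the red disc at (134,245). Its look-alikes are yellow at (145,196) and (179,236) and blue at (105,291). Only the red one fits the description. The hexagon is at (264,192), the bar at (381,181) and the square at (399,288). The pads are: square (172,325), hexagon (256,275), disc (474,326), bar (518,250). The bottle is at (200,158) and the pliers at (333,228).

```bash
cat > h.py <<'E'
import cv2, numpy as np
from bench import *
def rays(px,mtx,k1):
    K=np.array([k1,0,0,0],float)
    u=cv2.undistortPoints(np.asarray(px,float).reshape(-1,1,2),mtx,K).reshape(-1,2)
    return np.c_[u,np.ones(len(u))]
def wplane(px,d,z,Tcw=None):
    r=rays(px,d["mtx"],d["k1"])
    T=np.linalg.inv(d["camera_from_world"]) if Tcw is None else Tcw
    v=r@T[:3,:3].T; o=T[:3,3]
    return (o+v*((z-o[2])/v[:,2])[:,None])[:,:2]
def masks(img):
    b,g,r=[img[...,i].astype(int) for i in range(3)]
    red=((r>60)&(g<.42*r)&(b<.45*r)).astype(np.uint8)*255
    return red
def blobs(mask,amin):
    cs,_=cv2.findContours(mask,cv2.RETR_EXTERNAL,cv2.CHAIN_APPROX_NONE)
    return [c.reshape(-1,2) for c in cs if cv2.contourArea(c)>amin]
def outline(img,c,R):
    """dark outline pixels around pad centre pixel c within R"""
    g=cv2.cvtColor(img,cv2.COLOR_BGR2GRAY); m=np.zeros_like(g); cv2.circle(m,tuple(int(v) for v in c),R,255,-1)
    t,_=cv2.threshold(g[m>0],0,255,cv2.THRESH_OTSU)
    return max(blobs(((g<t)&(m>0)).astype(np.uint8)*255,20),key=cv2.contourArea)
def rect(w):
    (c,s,a)=cv2.minAreaRect(np.float32(w))
    if s[0]<s[1]: s=s[::-1]; a+=90
    return np.round(c,1),np.round(s,1),round((a+90)%180-90,1)
E
python3 - <<'E'
from h import *
d=get_image("top"); im=d["color"]
ce=cv2.resize(im[130:360,80:440],None,fx=2.2,fy=2.2,interpolation=cv2.INTER_CUBIC); cv2.imwrite("pics/crop.png",ce)
for c in blobs(masks(im),60):
    print("red",c.mean(0).round(),*rect(wplane(c,d,11)))
for n,c in dict(square=(172,325),hexagon=(256,275),disc=(474,326),bar=(518,250)).items():
    o=outline(im,c,22); print(n,*rect(wplane(o,d,4)))
print(wplane([(200,164),(335,203),(333,250),(145,196),(179,236),(105,291)],d,8).round())
E
```

```text
red [399. 287.] [ 455.6 -139.4] [40.2 39.5] 78.2
red [134. 245.] [543.5 398. ] [46.2 44.6] 58.4
red [338. 236.] [559.1 -18.8] [64.1 16.3] -0.7
red [326. 235.] [561.9   6.4] [65.3 14.8] -12.9
red [264. 191.] [655.5 133.8] [77.1 35.2] 0.7
red [381. 180.] [ 679.9 -109.9] [79.4 21.5] 37.1
square [382.8 315. ] [50.6 50.3] -74.5
hexagon [483.  147.3] [86.5 45.3] -80.1
disc [ 376.  -291.8] [52.2 51.5] -2.9
bar [ 532.  -394.7] [88.4 32.1] -7.4
[[716. 268.]
 [630. -14.]
 [532.  -8.]
 [647. 381.]
 [562. 305.]
 [450. 452.]]
```

View pics/crop.png

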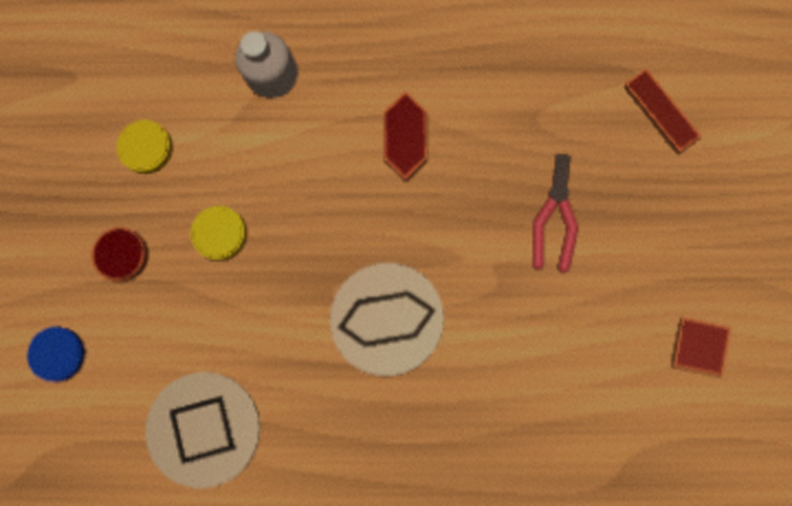

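The enlarged crop shows the red disc at crop pixel (119,254), a dark red piece with a copper edge. The neighbouring discs are clearly yellow and blue, so this is the glass_disc. I'm moving above it.

Emit:
{"op": "apply_moves", "data": {"fingers": [0.15, 0.15, 0.15, 0.15, 0.15, 0.15, 0.15, 0.15, 0.15, 0.15], "dp": [[33.2, -19, -10], [33.2, -19, -10], [33.2, -19, -10], [33.2, -19, -10], [33.2, -19, -10], [33.2, -19, -10], [33.2, -19, -10], [33.2, -19, -10], [33.2, -19, -10], [33.2, -19, -10]], "yaw": [0, 0, 0, 0, 0, 0, 0, 0, 0, 0]}}

```text
clock: 1.15
position: [544.0, 397.1, 302.7]
ee_rot: [0.985, -0.173, -0.001, 0.002]
contact_force: [0.1, 0.2, -0.0]
gripper_width: 72.7
```

```bash
cat >> h.py <<'E'
from scipy.spatial.transform import Rotation as Rn
def wrist(fn=None):
    s=read_state(); d=get_image("wrist")
    T=np.eye(4); T[:3,:3]=Rn.from_quat(s["ee_rot"]).as_matrix(); T[:3,3]=s["position"]
    if fn: cv2.imwrite(fn,d["color"])
    y=T[:3,1]; jaw=np.degrees(np.arctan2(y[1],y[0]))%180
    print("tcp",s["position"].round(1),"jaw",jaw.round(1),"w",round(s["gripper_width"],1),"t",s["clock"])
    return d,T@d["tool_from_camera"]
E
python3 - <<'E'
from h import *
d,T=wrist("pics/w1.png"); print(T.round(2))
for c in blobs(masks(d["color"]),300): print(c.mean(0).round(),*rect(wplane(c,d,12,T)))
E
```

```text
tcp [544.  397.1 302.7] jaw 70.1 w 72.7 t 1.15
[[-3.4000e-01 -9.0000e-01 -2.7000e-01  6.1284e+02]
 [-9.4000e-01  3.3000e-01  1.0000e-01  3.7102e+02]
 [ 0.0000e+00  2.9000e-01 -9.6000e-01  2.7067e+02]
 [ 0.0000e+00  0.0000e+00  0.0000e+00  1.0000e+00]]
[308. 252.] [531.1 406.4] [39.  14.8] 50.4
[317. 217.] [554.4 391.2] [40.1 17.1] 65.8
```

View pics/w1.png

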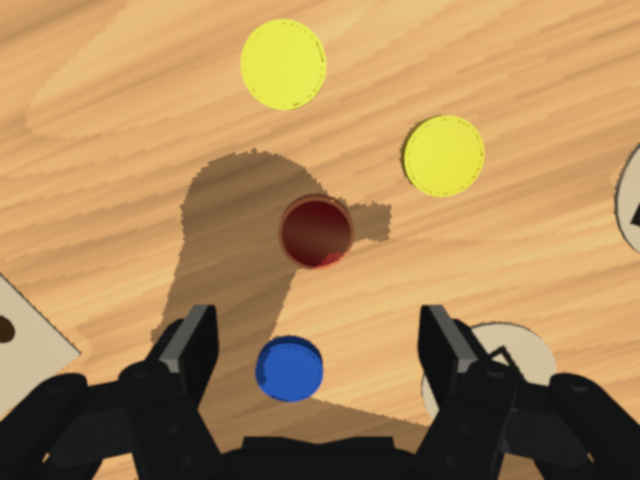

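In the wrist view the disc is at (316,231), which gives about (543,398.5). That agrees with the top camera to about 1 mm, so I'm descending.

Emit:
{"op": "apply_moves", "data": {"fingers": [0.15, 0.15, 0.15, 0.15, 0.15, 0.15, 0.15], "dp": [[-0.1, 0.1, -5], [-0.1, 0.1, -9], [-0.1, 0.1, -11.5], [-0.1, 0.1, -12.6], [-0.1, 0.1, -13], [-0.1, 0.1, -13], [-0.1, 0.1, -13]], "yaw": [0, 0, 0, 0, 0, 0, 0]}}

```text
clock: 1.9
position: [542.5, 399.8, 175.5]
ee_rot: [0.985, -0.171, 0.001, -0.0]
contact_force: [0.6, 0.4, 0.7]
gripper_width: 72.8
```

Emit:
{"op": "apply_moves", "data": {"fingers": [1, 1, 1, 1, 1, 1, 1, 1], "dp": [[0, 0, 0], [0, 0, 0], [0, 0, 0], [0, 0, 0], [0, 0, 0], [0, 0, 0], [0, 0, 0], [0, 0, 0]], "yaw": [0, 0, 0, 0, 0, 0, 0, 0]}}

```text
clock: 2.7
position: [542.9, 400.3, 178.1]
ee_rot: [0.985, -0.171, 0.002, -0.002]
contact_force: [-2.1, -0.3, 6.3]
gripper_width: 46.8
```

```bash
python3 - <<'E'
from h import *
d,T=wrist("pics/w2.png"); print(read_state()["contact_force"])
for c in blobs(masks(d["color"]),300): print(c.mean(0).round(),*rect(wplane(c,d,12,T)))
E
```

```text
tcp [542.9 400.3 178.1] jaw 70.3 w 46.8 t 2.7
[-2.21288038 -0.52608094  6.07738256]
[318. 324.] [543.5 399.8] [44.  43.9] -20.6
```

View pics/w2.png

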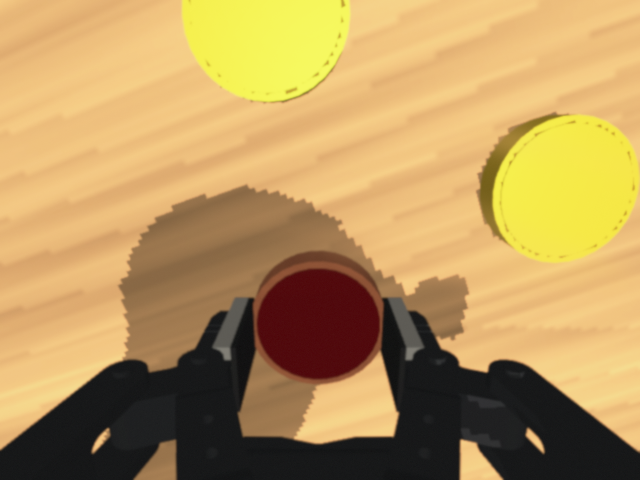

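The disc is held squarely between the pads at (318,324). Lifting and carrying it to pad_disc.

Emit:
{"op": "apply_moves", "data": {"fingers": [1, 1, 1, 1, 1, 1, 1, 1, 1, 1], "dp": [[0, 0, 3], [0, 0, 7], [0, 0, 10], [-1, -4, 10], [-2.2, -9, 10], [-3.4, -14, 10], [-4.6, -19, 10], [-5.8, -24, 10], [-7, -29, 10], [-8.2, -34, 10]], "yaw": [0, 0, 0, 0, 0, 0, 0, 0, 0, 0]}}

```text
clock: 3.75
position: [462.0, 66.8, 279.0]
ee_rot: [0.985, -0.171, 0.003, -0.002]
contact_force: [1.5, 0.4, -0.6]
gripper_width: 46.5
```

Emit:
{"op": "apply_moves", "data": {"fingers": [1, 1, 1, 1, 1, 1, 1, 1, 1, 1], "dp": [[-1.2, -5, 0], [-2.4, -10, 0], [-3.6, -15, 0], [-4.8, -20, 0], [-6, -25, 0], [-7.2, -30, 0], [-8, -33.5, 0], [-8.3, -34.8, 0], [-8.3, -34.8, 0], [-8.3, -34.8, 0]], "yaw": [0, 0, 0, 8, 8, 8, 8, 8, 8, 8]}}

```text
clock: 4.75
position: [378.7, -281.3, 279.3]
ee_rot: [0.995, -0.102, 0.003, -0.002]
contact_force: [-0.2, 0.2, -1.0]
gripper_width: 46.8
```

```bash
python3 - <<'E'
from h import *
d,T=wrist("pics/w3.png"); print(read_state()["contact_force"])
for c in blobs(masks(d["color"]),300): print(c.mean(0).round(),*rect(wplane(c,d,120,T)))
d=get_image("top"); cv2.imwrite("pics/t3.png",d["color"])
E
```

```text
tcp [ 378.7 -281.3  279.3] jaw 78.2 w 46.8 t 4.75
[-0.03915418 -0.28071637 -0.13879743]
[318. 323.] [ 383.3 -282.2] [41.7 41.6] 78.3
[ 52. 169.] [ 452.6 -211.9] [21.9 21.7] 78.0
```

View pics/w3.png

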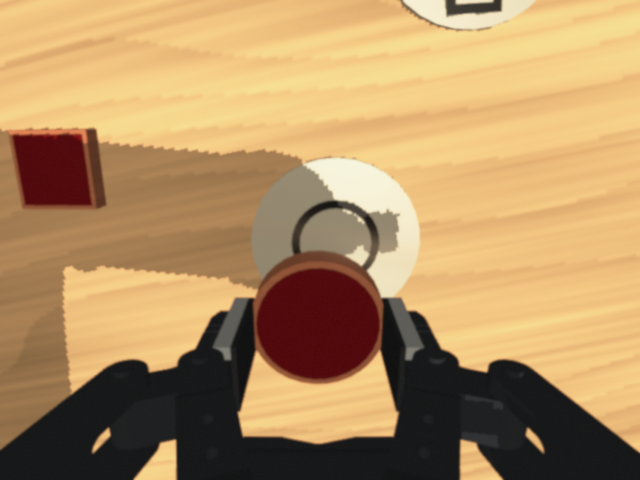

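```bash
python3 - <<'E'
from h import *
d,T=wrist()
print(wplane([(293,240),(380,240),(336,201)],d,4,T).round(1))
print(rect(wplane([(11,134),(95,130),(100,207),(24,207)],d,12,T)), wplane([(11,134),(93,129),(104,208),(24,207)],d,0,T).round(1))
c=blobs(masks(d["color"]),300)[-1]; print(rect(wplane(c,d,12,T)))
E
```

```text
tcp [ 379.1 -280.4  279.3] jaw 78.4 w 46.6 t 4.85
[[ 382.9 -265.2]
 [ 372.2 -317.3]
 [ 401.4 -295.5]]
(array([ 453.6, -142.6]), array([50., 44.]), 78.2) [[ 480.  -113.7]
 [ 471.7 -164.2]
 [ 425.3 -154.6]
 [ 436.5 -104.3]]
(array([ 454.1, -139.9]), array([40.4, 40.3]), 78.1)
```

Emit:
{"op": "apply_moves", "data": {"fingers": [1, 1, 1, 1, 1, 1, 1, 1, 1], "dp": [[-0.3, -1.1, 0], [-0.3, -1.1, -4], [-0.3, -1.1, -7], [-0.3, -1.1, -8.5], [-0.3, -1.1, -9], [-0.3, -1.1, -9.3], [-0.3, -1.1, -9.5], [-0.3, -1.1, -9.5], [-0.3, -1.1, -9.5]], "yaw": [0, 0, 0, 0, 0, 0, 0, 0, 0]}}

```text
clock: 5.8
position: [376.6, -291.3, 185.0]
ee_rot: [0.995, -0.101, 0.004, -0.002]
contact_force: [-0.2, 0.2, 0.0]
gripper_width: 46.7
```

Emit:
{"op": "apply_moves", "data": {"fingers": [1, 1, 1, 1], "dp": [[0, 0, -0.1], [0, 0, -0.2], [0, 0, -0.3], [0, 0, -0.3]], "yaw": [0, 0, 0, 0]}}

```text
clock: 6.2
position: [376.7, -291.4, 182.1]
ee_rot: [0.995, -0.101, 0.004, -0.002]
contact_force: [0.2, 0.4, 0.5]
gripper_width: 46.6
```

Emit:
{"op": "apply_moves", "data": {"fingers": [0.2, 0.2, 0.2, 0.2, 0.2, 0.2, 0.2, 0.2, 0.2, 0.2], "dp": [[0, 0, 0], [0, 0, 0], [0, 0, 0], [0, 0, 0], [0, 0, 3], [0, 0, 6], [0, 0, 9], [2, 3.5, 11], [4, 7.5, 11], [5.5, 11, 11]], "yaw": [0, 0, 0, 0, 0, 0, 0, 0, 0, 0]}}

```text
clock: 7.2
position: [432.3, -180.2, 293.2]
ee_rot: [0.995, -0.101, 0.005, -0.002]
contact_force: [0.2, -0.1, -0.8]
gripper_width: 68.4
```

```bash
python3 - <<'E'
from h import *
d,T=wrist("pics/w4.png")
for c in blobs(masks(d["color"]),300): print(c.mean(0).round(),*rect(wplane(c,d,12,T)))
d=get_image("top")
for c in blobs(masks(d["color"]),60): print("top",*rect(wplane(c,d,11)))
E
```

```text
tcp [ 432.3 -180.2  293.2] jaw 78.4 w 68.4 t 7.2
[500. 302.] [ 364.3 -288.3] [42.3 19.7] 69.7
[248. 219.] [ 454.2 -139.4] [40.3 39.5] 78.3
top [ 377.6 -293.6] [43.  39.6] 87.0
top [655.5 133.8] [77.1 35.2] 0.7
top [ 679.6 -109.9] [78.9 21.2] 37.1
```

The disc measures within 2 to 3 mm of its pad's centre. Next is the square at (454.6,-139.5).

Emit:
{"op": "apply_moves", "data": {"fingers": [0.2, 0.2, 0.2, 0.2, 0.2, 0.2, 0.2, 0.2, 0.2, 0.2], "dp": [[2.2, 4.1, 0], [2.2, 4.1, -4], [2.2, 4.1, -8], [2.2, 4.1, -10], [2.2, 4.1, -11], [2.2, 4.1, -11.6], [2.2, 4.1, -11.6], [2.2, 4.1, -11.6], [2.2, 4.1, -11.6], [2.2, 4.1, -11.6]], "yaw": [0, 0, 0, 0, 0, 0, 0, 0, 0, 0]}}

```text
clock: 8.3
position: [455.3, -137.7, 177.5]
ee_rot: [0.995, -0.098, 0.006, -0.002]
contact_force: [0.6, 0.5, 0.7]
gripper_width: 68.7
```

Emit:
{"op": "apply_moves", "data": {"fingers": [1, 1, 1, 1, 1, 1, 1, 1], "dp": [[0, 0, 0], [0, 0, 0], [0, 0, 0], [0, 0, 0], [0, 0, 0], [0, 0, 0], [0, 0, 0], [0, 0, 0]], "yaw": [0, 0, 0, 0, 0, 0, 0, 0]}}

```text
clock: 9.1
position: [455.5, -137.7, 178.6]
ee_rot: [0.995, -0.098, 0.006, -0.002]
contact_force: [-0.6, 0.9, 8.5]
gripper_width: 43.7
```

Emit:
{"op": "apply_moves", "data": {"fingers": [1, 1, 1, 1, 1, 1, 1, 1, 1, 1], "dp": [[0, 0, 3], [0, 0, 7], [0, 0, 10], [-0.7, 4.5, 10], [-1.5, 9.5, 10], [-2.3, 14.5, 10], [-3.1, 19.5, 10], [-3.9, 24.5, 10], [-4.7, 29.5, 10], [-5.5, 34.5, 10]], "yaw": [0, 0, 0, 0, 6, 12, 18, 24, 27, 27]}}

```text
clock: 10.1
position: [400.1, 205.4, 278.8]
ee_rot: [0.99, 0.138, 0.006, -0.004]
contact_force: [1.6, -0.5, -0.3]
gripper_width: 43.5
```

```bash
python3 - <<'E'
from h import *
d,T=wrist("pics/w5.png")
for c in blobs(masks(d["color"]),300): print(c.mean(0).round(),*rect(wplane(c,d,112,T)))
d=get_image("top")
for c in blobs(masks(d["color"]),60): print("top",*rect(wplane(c,d,11)))
E
```

```text
tcp [400.1 205.4 278.8] jaw 105.8 w 43.5 t 10.1
[318. 330.] [398.7 205.5] [40.4 40.4] -74.0
top [ 378.9 -293.6] [43.3 41.6] 88.9
top [559.1 -17.8] [64.1 14.3] -0.7
top [561.9   7. ] [65.7 15.9] -12.9
top [655.5 133.7] [77.1 35.2] 0.7
top [ 679.8 -109.8] [79.4 21.4] 36.8
```

View pics/w5.png

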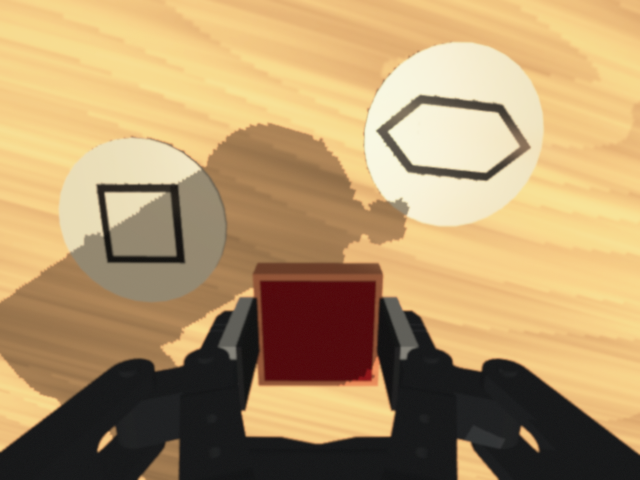

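The square is held straight at (318,324). Both pad outlines are in view: the square at (142,223) and the hexagon at (454,138). I'll refine their poses from this picture.

```bash
python3 - <<'E'
from h import *
d,T=wrist()
print(rect(wplane([(98,185),(178,185),(184,262),(109,261)],d,4,T)))
h=wplane([(379,131),(421,97),(503,107),(529,147),(487,179),(410,170)],d,4,T); print(h.mean(0),(h[0]+h[3])/2,np.degrees(np.arctan2(*(h[3]-h[0])[::-1])),np.linalg.norm(h[3]-h[0]))
E
```

```text
tcp [400.8 208.7 279.2] jaw 106.2 w 43.8 t 10.2
(array([382.8, 316.8]), array([48.7, 48.4]), -74.1)
[483.60755923 151.81220311] [483.56483147 152.01721954] -79.25602042610913 88.1737234414559
```

Emit:
{"op": "apply_moves", "data": {"fingers": [1, 1, 1, 1, 1, 1, 1, 1, 1, 1], "dp": [[-0.9, 5, 0], [-1.5, 9, 0], [-1.7, 10.7, -2], [-1.7, 10.7, -5], [-1.7, 10.7, -7.5], [-1.7, 10.7, -8.8], [-1.7, 10.7, -9.3], [-1.7, 10.7, -9.5], [-1.7, 10.7, -9.5], [-1.7, 10.7, -9.5]], "yaw": [0, 0, 0, 0, 0, 0, 0, 0, 0, 0]}}

```text
clock: 11.25
position: [383.9, 313.3, 184.6]
ee_rot: [0.99, 0.14, 0.006, -0.005]
contact_force: [0.3, 0.5, -0.8]
gripper_width: 43.3
```

Emit:
{"op": "apply_moves", "data": {"fingers": [1, 1, 1, 1], "dp": [[0, 0.2, 0], [0, 0.2, -0.1], [0, 0.2, -0.2], [0, 0.2, -0.2]], "yaw": [0, 0, 0, 0]}}

```text
clock: 11.65
position: [383.9, 315.5, 182.7]
ee_rot: [0.99, 0.14, 0.007, -0.005]
contact_force: [-0.6, -0.4, 0.7]
gripper_width: 43.4
```

Emit:
{"op": "apply_moves", "data": {"fingers": [0.2, 0.2, 0.2, 0.2, 0.2, 0.2, 0.2, 0.2, 0.2, 0.2], "dp": [[0, 0, 0], [0, 0, 0], [0, 0, 0], [0, 0, 0], [0, 0, 3], [0, 0, 6], [2, -2, 9], [6, -5, 11], [9, -8, 11], [12, -11, 11]], "yaw": [0, 0, 0, 0, 0, 0, 0, 0, 0, 0]}}

```text
clock: 12.65
position: [505.1, 204.4, 294.0]
ee_rot: [0.99, 0.14, 0.008, -0.006]
contact_force: [0.6, 0.4, 0.1]
gripper_width: 68.2
```

Emit:
{"op": "apply_moves", "data": {"fingers": [0.3, 0.3, 0.3, 0.3, 0.3, 0.3, 0.3, 0.3, 0.3, 0.3], "dp": [[3, -2, 0], [7, -4, 0], [11, -6, 0], [14, -7, 0], [15, -7, 0], [15, -7, 0], [15, -7, 0], [15, -7, 0], [15, -7, 0], [15, -7, 0]], "yaw": [0, -5, -10, -15, -15, -15, -15, -15, -15, -15]}}

```text
clock: 13.65
position: [654.4, 134.9, 294.5]
ee_rot: [1.0, 0.01, 0.009, -0.005]
contact_force: [-0.1, 0.8, -0.6]
gripper_width: 59.8
```

```bash
python3 - <<'E'
from h import *
d,T=wrist("pics/w6.png")
for c in blobs(masks(d["color"]),300): print(c.mean(0).round(),*rect(wplane(c,d,12,T)))
d=get_image("top"); im=d["color"]
for c in blobs(masks(im),60): print("top",*rect(wplane(c,d,11)))
print("hexpad",*rect(wplane(outline(im,(256,275),22),d,4)))
E
```

```text
tcp [654.4 134.9 294.5] jaw 91.2 w 59.8 t 13.65
[322. 266.] [633.8 134.4] [37.3 33.6] 76.3
[325. 213.] [670.6 131.8] [32.4 30.4] 46.3
top [ 378.9 -293.6] [43.3 41.6] 88.9
top [559.1 -17.8] [64.1 14.3] -0.7
top [561.8   6.8] [65.7 15.4] -12.9
top [655.5 133.8] [77.1 35.2] 0.7
top [ 679.8 -110.1] [78.8 21. ] 35.9
hexpad [482.9 147.3] [86.5 45.3] -80.7
```

Emit:
{"op": "apply_moves", "data": {"fingers": [0.3, 0.3, 0.3, 0.3, 0.3, 0.3, 0.3, 0.3, 0.3, 0.3], "dp": [[0.1, -0.1, -2], [0.1, -0.1, -6], [0.1, -0.1, -9], [0.1, -0.1, -10.5], [0.1, -0.1, -11.3], [0.1, -0.1, -11.7], [0.1, -0.1, -11.7], [0.1, -0.1, -11.7], [0.1, -0.1, -11.7], [0.1, -0.1, -11.7]], "yaw": [0, 0, 0, 0, 0, 0, 0, 0, 0, 0]}}

```text
clock: 14.75
position: [655.9, 133.8, 178.3]
ee_rot: [1.0, 0.01, 0.009, -0.005]
contact_force: [-0.5, 0.3, -0.2]
gripper_width: 59.6
```

Emit:
{"op": "apply_moves", "data": {"fingers": [1, 1, 1, 1, 1, 1, 1, 1], "dp": [[0, 0, 0], [0, 0, 0], [0, 0, 0], [0, 0, 0], [0, 0, 0], [0, 0, 0], [0, 0, 0], [0, 0, 0]], "yaw": [0, 0, 0, 0, 0, 0, 0, 0]}}

```text
clock: 15.55
position: [656.2, 133.9, 179.4]
ee_rot: [1.0, 0.01, 0.01, -0.005]
contact_force: [-1.5, -0.5, 5.2]
gripper_width: 37.6
```

```bash
python3 - <<'E'
from h import *
d,T=wrist("pics/w7.png"); cv2.imwrite("pics/t7.png",get_image("top")["color"])
for c in blobs(masks(d["color"]),300): print(c.mean(0).round(),*rect(wplane(c,d,12,T)))
E
```

```text
tcp [656.2 133.9 179.4] jaw 91.2 w 37.6 t 15.55
[318. 333.] [652.4 134.7] [73.4 34.5] 1.4
```

View pics/t7.png

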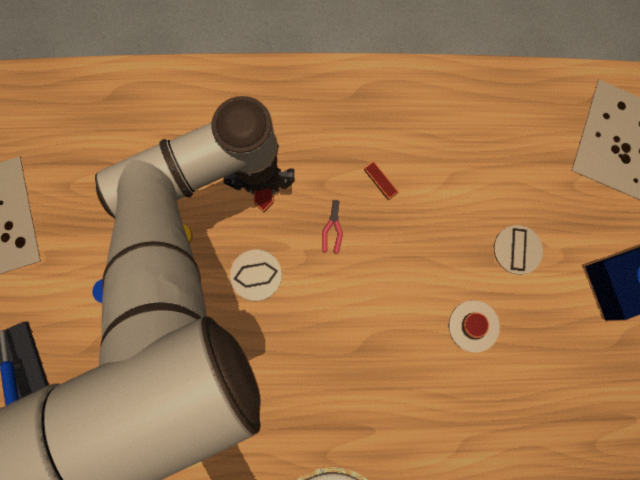

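The top view shows the disc inside its outline at (476,325). The arm hides the square for now. Carrying the hexagon to its pad.

Emit:
{"op": "apply_moves", "data": {"fingers": [1, 1, 1, 1, 1, 1, 1, 1, 1, 1], "dp": [[0, 0, 3], [0, 0, 7], [0, 0, 10], [-3, 0.2, 10], [-6, 0.4, 10], [-9, 0.6, 10], [-12, 0.8, 10], [-15, 1, 10], [-17.3, 1.2, 10], [-17.3, 1.2, 10]], "yaw": [0, 0, -8, -16, -24, -32, -40, -48, -56, -64]}}

```text
clock: 16.65
position: [480.2, 145.3, 278.9]
ee_rot: [0.852, -0.523, 0.01, 0.002]
contact_force: [0.7, -0.2, -1.2]
gripper_width: 37.9
```

Emit:
{"op": "apply_moves", "data": {"fingers": [1, 1, 1, 1, 1, 1], "dp": [[0, 0, 0], [0, 0, 0], [0, 0, 0], [0, 0, 0], [0, 0, 0], [0, 0, 0]], "yaw": [-8, -16, -18, -18, -18, -18]}}

```text
clock: 17.25
position: [480.2, 145.2, 278.7]
ee_rot: [0.76, -0.65, 0.01, 0.004]
contact_force: [-0.3, -0.4, -1.0]
gripper_width: 37.6
```

```bash
python3 - <<'E'
from h import *
d,T=wrist("pics/w8.png"); print(read_state()["ee_rot"])
for c in blobs(masks(d["color"]),300): print(c.mean(0).round(),*rect(wplane(c,d,112,T)))
d=get_image("top")
for c in blobs(masks(d["color"]),60): print("top",*rect(wplane(c,d,11)))
E
```

```text
tcp [480.2 145.2 278.7] jaw 8.9 w 37.6 t 17.25
[ 0.75974373 -0.65014163  0.00954808  0.00376288]
[318. 331.] [480.4 146.8] [74.5 34.3] -81.0
top [ 378.9 -293.6] [43.3 41.6] 88.9
top [559.1 -18.8] [64.1 16.3] -0.7
top [561.9   6.4] [65.3 14.8] -12.9
top [ 679.8 -109.9] [79.2 21.5] 36.5
```

View pics/w8.png

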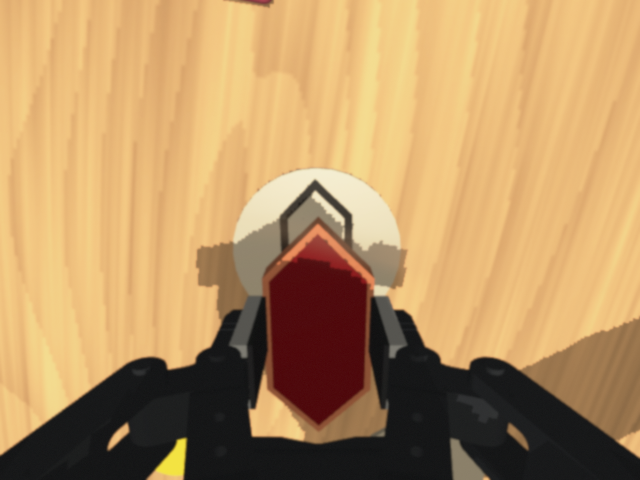

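The hexagon is held along the outline's axis, and the outline's tip shows at (316,182). I'll use that tip to check the pad's position.

```bash
python3 - <<'E'
from h import *
d,T=wrist()
print(wplane([(316,180),(280,217),(353,216)],d,4,T).round(1))
E
```

```text
tcp [480.2 145.3 278.8] jaw 8.9 w 37.7 t 17.35
[[489.1 103.8]
 [507.1 129.1]
 [463.8 121.7]]
```

Emit:
{"op": "apply_moves", "data": {"fingers": [1, 1, 1, 1, 1, 1, 1, 1, 1], "dp": [[0.3, 0, -2], [0.3, 0, -5], [0.3, 0, -7.5], [0.3, 0, -8.6], [0.3, 0, -9], [0.3, 0, -9.3], [0.3, 0, -9.4], [0.3, 0, -9.4], [0.3, 0, -9.4]], "yaw": [0.7, 0.7, 0.7, 0.7, 0.7, 0.7, 0.7, 0.7, 0.7]}}

```text
clock: 18.3
position: [483.4, 145.4, 185.6]
ee_rot: [0.764, -0.646, 0.01, 0.003]
contact_force: [0.5, 0.2, -0.5]
gripper_width: 37.5
```

Emit:
{"op": "apply_moves", "data": {"fingers": [1, 1, 1, 1], "dp": [[0, 0, -0.1], [0, 0, -0.2], [0, 0, -0.2], [0, 0, -0.2]], "yaw": [0, 0, 0, 0]}}

```text
clock: 18.7
position: [483.4, 145.4, 183.6]
ee_rot: [0.764, -0.646, 0.01, 0.003]
contact_force: [-0.1, -0.2, -0.3]
gripper_width: 37.9
```

Emit:
{"op": "apply_moves", "data": {"fingers": [0.3, 0.3, 0.3, 0.3, 0.3, 0.3, 0.3, 0.3, 0.3, 0.3], "dp": [[0, 0, 0], [0, 0, 0], [0, 0, 0], [0, 0, 0], [0, 0, 3], [0, 0, 6], [0, 0, 10], [3, -3, 11], [6, -7, 11], [9, -11, 11]], "yaw": [0, 0, 0, 0, 0, 0, 0, -8, -16, -24]}}

```text
clock: 19.7
position: [574.3, 34.7, 294.8]
ee_rot: [-0.611, 0.791, -0.009, -0.004]
contact_force: [-0.4, 0.5, 0.4]
gripper_width: 60.0
```

Emit:
{"op": "apply_moves", "data": {"fingers": [0.35, 0.35, 0.35, 0.35, 0.35, 0.35, 0.35, 0.35, 0.35, 0.35], "dp": [[3, -4, 0], [6, -8, 0], [9, -12, 0], [10.5, -14.5, 0], [10.5, -14.5, 0], [10.5, -14.5, 0], [10.5, -14.5, 0], [10.5, -14.5, 0], [10.5, -14.5, 0], [10.5, -14.5, 0]], "yaw": [-8, -16, -24, -32, -38.5, -38.5, -38.5, -38.5, -38.5, -38.5]}}

```text
clock: 20.7
position: [679.1, -109.7, 295.1]
ee_rot: [-0.317, 0.948, -0.008, -0.006]
contact_force: [-0.4, 0.7, 0.3]
gripper_width: 55.2
```

```bash
python3 - <<'E'
from h import *
d,T=wrist("pics/w9.png"); print(read_state()["ee_rot"])
for c in blobs(masks(d["color"]),200): print(c.mean(0).round(),*rect(wplane(c,d,12,T)))
d=get_image("top"); cv2.imwrite("pics/t9.png",cv2.resize(d["color"][150:380,80:540],None,fx=1.7,fy=1.7))
for c in blobs(masks(d["color"]),60): print("top",*rect(wplane(c,d,13)))
E
```

```text
tcp [ 679.1 -109.7  295.1] jaw 127.0 w 55.2 t 20.7
[-0.31676977  0.94845005 -0.00762113 -0.00642949]
[323. 275.] [695.1 -96.7] [33.2 19.7] 36.6
[325. 203.] [ 658.2 -124.6] [28.9 20.2] 36.6
top [ 378.8 -293. ] [43.2 41.5] 88.9
top [383.7 315.5] [44.5 42.4] -73.5
top [483.1 161.1] [47.2 34.4] -80.7
top [ 668.2 -118.6] [52.5 20.6] 34.7
```

View pics/t9.png

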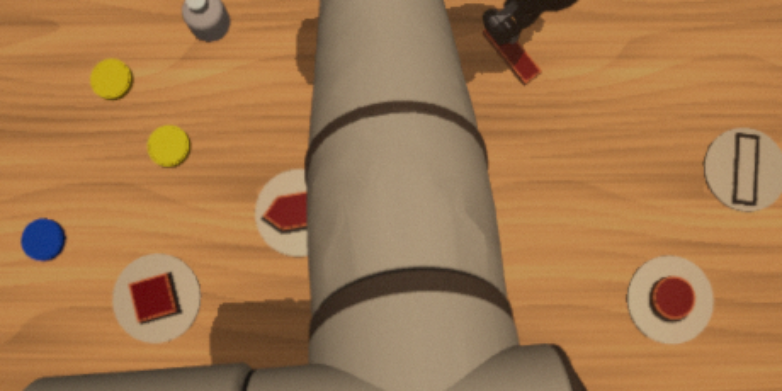

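View pics/w9.png

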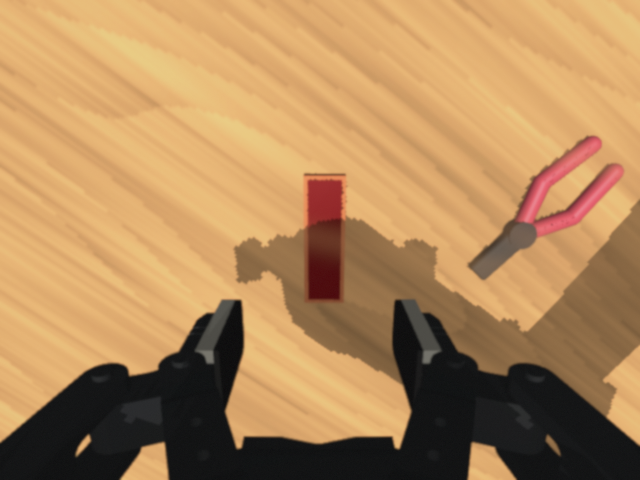

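Both placed pieces in view sit inside their outlines: the square at (153,297) of the crop measures (383.7,315.5) at -73.5°, and the disc at (674,298). The bar is aligned between the open jaws. The tool leans about 1°, which puts the grasp point roughly 3 mm off, so I'm allowing for that as I descend.

Emit:
{"op": "apply_moves", "data": {"fingers": [0.35, 0.35, 0.35, 0.35, 0.35, 0.35, 0.35, 0.35, 0.35, 0.35], "dp": [[0.1, 0.2, -2], [0.1, 0.2, -6], [0.1, 0.2, -9], [0.1, 0.2, -10.5], [0.1, 0.2, -11.3], [0.1, 0.2, -11.7], [0.1, 0.2, -11.7], [0.1, 0.2, -11.7], [0.1, 0.2, -11.7], [0.1, 0.2, -11.7]], "yaw": [0, 0, 0, 0, 0, 0, 0, 0, 0, 0]}}

```text
clock: 21.8
position: [680.4, -107.9, 179.1]
ee_rot: [-0.317, 0.948, -0.008, -0.006]
contact_force: [0.3, 0.0, -0.1]
gripper_width: 55.3
```

Emit:
{"op": "apply_moves", "data": {"fingers": [1, 1, 1, 1, 1, 1, 1, 1, 1], "dp": [[0, 0, 0], [0, 0, 0], [0, 0, 0], [0, 0, 0], [0, 0, 0], [0, 0, 0], [0, 0, 0], [0, 0, 0], [0, 0, 0]], "yaw": [0, 0, 0, 0, 0, 0, 0, 0, 0]}}

```text
clock: 22.7
position: [680.7, -107.9, 179.8]
ee_rot: [-0.317, 0.948, -0.008, -0.005]
contact_force: [0.1, 1.8, 5.1]
gripper_width: 23.7
```

```bash
python3 - <<'E'
from h import *
d,T=wrist("pics/w10.png"); print(read_state()["ee_rot"])
for c in blobs(masks(d["color"]),200): print(c.mean(0).round(),c.min(0),c.max(0),*rect(wplane(c,d,12,T)))
E
```

```text
tcp [ 680.7 -107.9  179.8] jaw 127.0 w 23.7 t 22.7
[-0.31684922  0.94842708 -0.00811485 -0.00517612]
[318. 305.] [289 219] [347 413] [ 678.8 -112.1] [78.2 20.5] 36.9
```

Emit:
{"op": "apply_moves", "data": {"fingers": [1, 1, 1, 1, 1, 1, 1, 1, 1, 1], "dp": [[0, 0, 3], [0, 0, 7], [0, 0, 10], [-2, -4, 10], [-4, -8, 10], [-6, -12, 10], [-8, -16, 10], [-10, -20, 10], [-12, -24, 10], [-14, -28, 10]], "yaw": [0, 0, -6, -12, -18, -24, -30, -36, -42, -44.3]}}

```text
clock: 23.75
position: [539.5, -389.2, 278.8]
ee_rot: [0.066, 0.998, -0.005, -0.008]
contact_force: [0.8, -0.4, -0.4]
gripper_width: 23.8
```

Emit:
{"op": "apply_moves", "data": {"fingers": [1, 1, 1, 1, 1], "dp": [[-0.5, -1, 0], [-0.5, -1, 0], [-0.5, -1, 0], [-0.5, -1, 0], [-0.5, -1, 0]], "yaw": [0, 0, 0, 0, 0]}}

```text
clock: 24.25
position: [535.3, -397.9, 278.8]
ee_rot: [0.065, 0.998, -0.005, -0.008]
contact_force: [-0.2, -0.1, -0.9]
gripper_width: 23.8
```

```bash
python3 - <<'E'
from h import *
d,T=wrist("pics/w11.png"); print(read_state()["ee_rot"])
for c in blobs(masks(d["color"]),200): print(c.mean(0).round(),*rect(wplane(c,d,112,T)))
E
```

```text
tcp [ 535.3 -397.9  278.8] jaw 82.6 w 23.8 t 24.25
[ 0.0645803   0.99786422 -0.00506771 -0.00840793]
[317. 324.] [ 533.9 -400.5] [70.7 20.3] -7.5
[323. 226.] [ 496.1 -395.1] [18.9  7.7] 82.7
```

View pics/w11.png

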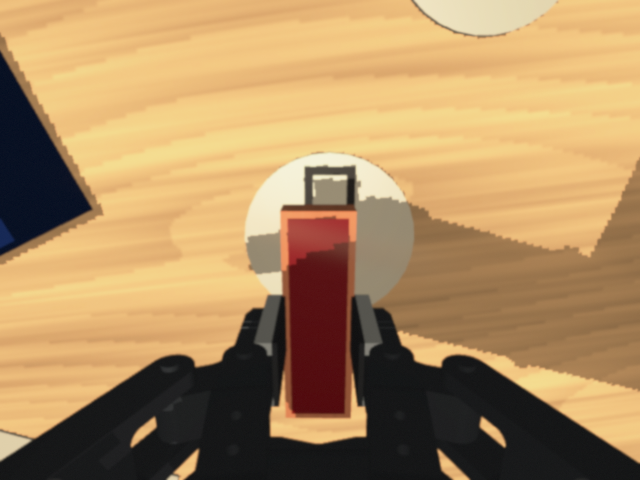

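The bar is lined up with its outline, whose far end shows at (304–355,167). Checking its position in world coordinates.

```bash
python3 - <<'E'
from h import *
d,T=wrist()
o=wplane([(304,167),(356,166),(306,204),(354,204)],d,4,T); print(o.round(1))
c=np.vstack(blobs(masks(d["color"]),200)); print(*rect(wplane(c,d,112,T)))
E
```

```text
tcp [ 535.2 -398.   278.8] jaw 82.6 w 23.6 t 24.3
[[ 485.5 -403.7]
 [ 488.8 -373.6]
 [ 507.3 -405.5]
 [ 511.  -377.1]]
[ 530.6 -400.2] [77.4 20.3] -7.5
```

Emit:
{"op": "apply_moves", "data": {"fingers": [1, 1, 1, 1, 1, 1, 1, 1, 1], "dp": [[0, 0.5, -2], [0, 0.5, -5], [0, 0.5, -7.5], [0, 0.5, -8.6], [0, 0.5, -9], [0, 0.5, -9.3], [0, 0.5, -9.4], [0, 0.5, -9.4], [0, 0.5, -9.4]], "yaw": [0, 0, 0, 0, 0, 0, 0, 0, 0]}}

```text
clock: 25.25
position: [535.4, -393.3, 185.9]
ee_rot: [0.065, 0.998, -0.005, -0.008]
contact_force: [0.4, -0.2, 0.2]
gripper_width: 23.9
```

Emit:
{"op": "apply_moves", "data": {"fingers": [1, 1, 1, 1], "dp": [[0, -0.1, -0.1], [0, -0.1, -0.2], [0, -0.1, -0.2], [0, -0.1, -0.2]], "yaw": [0, 0, 0, 0]}}

```text
clock: 25.65
position: [535.4, -394.3, 183.9]
ee_rot: [0.065, 0.998, -0.005, -0.008]
contact_force: [0.4, 0.2, -1.3]
gripper_width: 23.9
```

Emit:
{"op": "apply_moves", "data": {"fingers": [0.35, 0.35, 0.35, 0.35, 0.35, 0.35, 0.35, 0.35, 0.35, 0.35], "dp": [[0, 0, 0], [0, 0, 0], [0, 0, 0], [0, 0, 0], [0, 0, 3], [0, 0, 6], [0, 0, 10], [0, 0, 14], [0, 0, 15], [0, 0, 15]], "yaw": [0, 0, 0, 0, 0, 0, 0, 0, 0, 0]}}

```text
clock: 26.65
position: [535.6, -394.5, 336.6]
ee_rot: [0.065, 0.998, -0.006, -0.005]
contact_force: [-0.2, -0.4, -0.0]
gripper_width: 55.9
```

Emit:
{"op": "apply_moves", "data": {"fingers": [0.35, 0.35, 0.35, 0.35, 0.35, 0.35], "dp": [[0, -5, 0], [0, -10, 0], [0, -15, 0], [0, -20, 0], [0, -20, 0], [0, -20, 0]], "yaw": [0, 0, 0, 0, 0, 0]}}

```text
clock: 27.25
position: [534.8, -595.6, 331.9]
ee_rot: [0.066, 0.998, -0.004, -0.007]
contact_force: [0.5, 1.0, -0.5]
gripper_width: 55.7
```

```bash
python3 - <<'E'
from h import *
d=get_image("top"); cv2.imwrite("pics/t12.png",cv2.resize(d["color"][130:370,80:560],None,fx=1.65,fy=1.65))
for c in blobs(masks(d["color"]),60): print("top",*rect(wplane(c,d,15)))
E
```

```text
top [383.1 316.4] [42.5 41.9] 15.9
top [485.3 147. ] [75.1 34.7] -80.7
top [ 543.1 -398.7] [57.2 20.8] -8.2
top [558.3 -17.6] [63.8 14.2] -0.7
top [561.    6.6] [65.4 14.7] -12.9
```

View pics/t12.png

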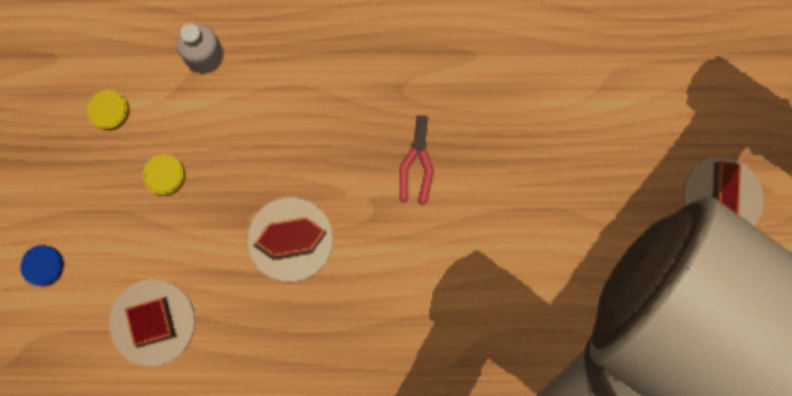

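The square at (152,322) and the hexagon at (290,237) of the crop sit inside their outlines, and the pliers and bottle are undisturbed. The arm partly hides the bar and fully hides the disc, so I'm moving it clear to check them.

Emit:
{"op": "apply_moves", "data": {"fingers": [0.35, 0.35, 0.35, 0.35, 0.35, 0.35, 0.35, 0.35, 0.35, 0.35], "dp": [[0, 5, 5], [0, 10, 5], [0, 15, 5], [0, 20, 5], [0, 25, 5], [0, 30, 5], [0, 35, 5], [0, 40, 5], [0, 45, 5], [0, 50, 5]], "yaw": [0, 0, 0, 0, 0, 0, 0, 0, 0, 0]}}

```text
clock: 28.3
position: [533.7, -105.7, 384.1]
ee_rot: [0.064, 0.998, -0.005, -0.006]
contact_force: [1.0, 1.4, 0.8]
gripper_width: 55.5
```

Emit:
{"op": "apply_moves", "data": {"fingers": [0.35, 0.35, 0.35, 0.35, 0.35], "dp": [[0, 5, 0], [0, 10, 0], [0, 12, 0], [0, 12, 0], [0, 12, 0]], "yaw": [0, 0, 0, 0, 0]}}

```text
clock: 28.8
position: [532.5, 15.4, 384.3]
ee_rot: [0.062, 0.998, -0.005, -0.006]
contact_force: [-1.4, -0.6, 0.0]
gripper_width: 55.4
```

```bash
python3 - <<'E'
from h import *
d=get_image("top"); cv2.imwrite("pics/t13.png",cv2.resize(d["color"][200:370,430:570],None,fx=3,fy=3))
for c in blobs(masks(d["color"]),60): print("top",*rect(wplane(c,d,15)))
print(read_state()["joint_vel"].round(4))
E
```

```text
top [ 378.8 -292.3] [43.2 41.4] 88.9
top [481.9 138.9] [53.1 34.2] -44.5
top [ 533.5 -397.1] [79.2 21.4] -7.6
[-0.029   0.0085  0.0083  0.0016 -0.0018 -0.0002]
```

View pics/t13.png

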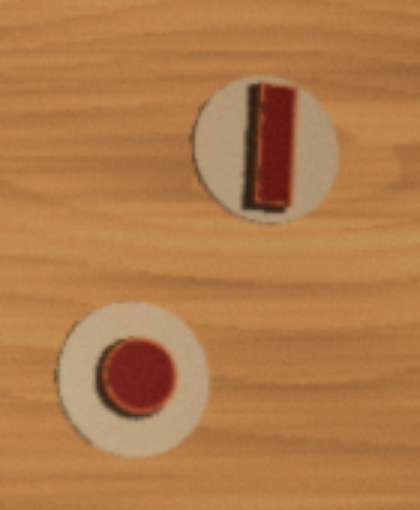

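The bar is 3 mm off centre and the disc also about 3 mm, both well within tolerance, and the arm is clear of everything. Handing in.

```bash
python3 -c "
from bench import *
job_done(); print(read_state()['clock'])"
```

```text
the job is handed in; nothing more can be done
the job is handed in; nothing more can be done
```

All four red glass pieces were picked up, set down on their matching pads, and the job was handed in at about 29 s of the 99 s allowed. No verdict is reported, so these are my last top-camera measurements:

| Piece | Distance from outline centre (limit 12 mm) | Turn error (limit 12°) |
|---|---|---|
| Disc | about 3 mm | not applicable |
| Square | about 1.5 mm | under 1° |
| Hexagon | about 2.5 mm | under 1° |
| Bar | about 3 mm | under 1° |

- **Bystanders:** the pliers and flux bottle looked unmoved in the pictures. I measured only the pliers' handles, which stayed within about 1 mm, and judged the bottle by eye.
- **Final position:** the arm was raised and clear of everything, with no contact.
- **Last look:** in the last picture the arm hid the square and part of the hexagon. Their figures come from the picture about 1.5 s earlier, after they had been set down.
- **Disagreement:** the wrist and top cameras differed by 1–2 mm in most checks. The largest gap was 4.5 mm, on the hexagon's pad, from a picture taken while the arm was still moving; I did not use that value.

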